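Change the bench suction over from duty to standby

TASK

The filter of the duty suction unit is due for changing, so change the bench over to the standby unit. First turn the blue-handled isolator fully off, then turn the orange-handled one fully on; the two must never be on together. Leave the other things on the worktop where they are.

Things in the scene. Friction and masses are not known exactly. Their poses are not given: they have to be found in the camera images.
- blue_handle (a joint): turning angle of the blue lever handle of the duty suction isolator, rad: 0 = off stop, 1.571 = on stop; grows clockwise seen from above. An over-centre detent holds it at either stop: about 0.25 N m (some 5 N pushed sideways 50 mm from the pivot) starts it, the resistance falls to nothing at the halfway point (0.785), and beyond that it snaps by itself onto the other stop. It does not stay in between.
- blue_pivot (a point): point on the vertical turning axis of the blue handle, at the top face of its box (70 mm above the worktop). The isolator is a fixed white and grey box 110 x 110 x 70 mm, with feet sticking out 19 mm at its sides and a conduit at its back (to 100 mm from the axis, 44 mm high). Axes: x to its back, y to its left, z up. Off: handle along +y (small ring mark). On: handle along +x (small bar mark).
- blue_tip (a point): point in the blue lever 60 mm from its turning axis and 94 mm above the worktop, half-way up the lever. The lever is an upright blue plastic bar 14 mm thick, running from 70 mm out on its pointing side (white line on top) to 18 mm behind the axis, from 80 to 108 mm above the worktop; under it on the axis the hub of the same colour has a radius of 24 mm, up to 82 mm. The point turns with the handle: its y axis is the pointing direction.
- orange_handle (a joint): turning angle of the orange lever handle of the standby suction isolator, rad: 0 = off stop, 1.571 = on stop; grows clockwise seen from above. An over-centre detent holds it at either stop: about 0.25 N m (some 5 N pushed sideways 50 mm from the pivot) starts it, the resistance falls to nothing at the halfway point (0.785), and beyond that it snaps by itself onto the other stop. It does not stay in between.
- orange_pivot (a point): point on the vertical turning axis of the orange handle, at the top face of its box (70 mm above the worktop). The isolator is a fixed white and grey box 110 x 110 x 70 mm, with feet sticking out 19 mm at its sides and a conduit at its back (to 100 mm from the axis, 44 mm high). Axes: x to its back, y to its left, z up. Off: handle along +y (small ring mark). On: handle along +x (small bar mark).
- orange_tip (a point): point in the orange lever 60 mm from its turning axis and 94 mm above the worktop, half-way up the lever. The lever is an upright orange plastic bar 14 mm thick, running from 70 mm out on its pointing side (white line on top) to 18 mm behind the axis, from 80 to 108 mm above the worktop; under it on the axis the hub of the same colour has a radius of 24 mm, up to 82 mm. The point turns with the handle: its y axis is the pointing direction.
- cast: pale blue dental cast with teeth, 62 x 74 x 43 mm, between the two boxes; origin under its centre. Loose bystander.
- flask: brass-coloured denture flask, 90 x 90 x 70 mm, to the right of the boxes; origin under its centre. Loose bystander.
- pot: small round white pot with blue band, 69 mm across, 41 mm high, to the left of the boxes; origin under its centre. Loose bystander.

How it is judged:
By the outcome, as a careful person would: the job done as asked, in the order asked, and still so for the second after the job is handed in, with the robot touching nothing.
It also fails if it takes over 45 s, if anything falls off the work surface, if the arm or the gripper's body presses on something with over 40 N, if the wrist force passes 120 N, or if a joint passes its speed limit or range.

ROBOT

A 6-joint arm with a two-finger parallel gripper is mounted at the origin on a cart in front of the work surface, level with it; the furniture and walls round the work are solid. World frame = base frame: x ahead of the robot, y to its left, z up, the work surface at z = 0. Lengths are in m, angles in rad, forces in N, time in s.
With the tool pointing down it reaches from about 0.35 to 0.975 m from the base axis. Payload 4.9 kg.
Tool frame: the origin (TCP) lies on the centre line of the jaws, within the pads' length; the fingertips stand 8 mm ahead of it and the grasp point (between the pads) lies 11 mm behind it; y points along the fingers, x is the direction in which the jaws open and shut, and the axes are right-handed (so a half turn about y gives the same grasp; the last joint's range is limited). The gripper opens to 85 mm and grips with 20 to 120 N. Pads are 22 mm wide; open, the fingers measure 114 mm over their backs; the gripper's body (76 mm by 85 mm) begins 54 mm behind the grasp point. The pads swing forward as they close: fully open they stand 13 mm farther back than shut.
Start: joints at [1.148, 0.053, 1.613, -0, 1.476, -0.119], TCP at [0.187, 0.596, 0.239] pointing down, gripper open.
Joint ranges: [-3.01, 3.01], [-1.01, 2.22], [0.06, 2.58], [-1.02, 4.17], [0.09, 2.62], [-3.14, 3.14]. Speed limits (rad/s): [2.57, 2.57, 3.14, 3.14, 3.14, 3.14].

INTERFACE

Orientations are given as a unit quaternion [x, y, z, w].
In Python, from workcell import * gives the robot as it stands. The module is installed in compiled form; this text tells all that it offers.
- The arm moves only by the tool move_arm, never from a script. Its argument "targets" is a list that holds one entry, the list of rows, each a list of 7 numbers: the turn, a rotation vector about the tool's x, y, z in rad, then the shift along the tool's x, y, z in m, then the gripper command: -1 is fully open, 1 is shut, values between are in proportion. A call has 1 to 12 rows; each row is the pose to reach, as a shift and turn from the pose commanded when the call began, along the tool's axes at that moment; what a row does not reach only later rows make up. A row lasts 1/8 s, in which the tool goes at most 62.5 mm and 10.7 degrees, less where a joint would pass 70% of its speed; a pose out of reach is approached as far as the arm can. A call with a gripper value outside its range is refused whole. The fingers move at their own pace and stop on an object; the grip force is fixed at half the most. Time passes only in rows, so rows that repeat a pose let the fingers close. It gives the time, the measured TCP pose, the force and the opening at its end, in the units of the state.
- read_state(): the state, without advancing time (a new reading comes with each control period).
- read_camera(name): name is "scene" or "top" or "wrist"; returns (picture, depth): 384x512x3 uint8, red, green, blue; 384x512 float32, m along the optical axis (not along the pixel's ray), 0 where there is no reading.
- camera_params(name): a dict with "fx", "fy", "cx", "cy" (pixels), "k1" (the pictures are not rectified: a ray, as slopes to the right and down, at radius r is drawn at 1 + k1 r^2 times it, then the intrinsics apply), "position" and "attitude" of the camera in the world; the wrist camera has in their place "T_tool_cam" (4x4, takes a point from camera to tool coordinates, whose origin is the TCP and whose axes are the tool frame's). Camera axes: x right, y up, looking along -z (the intrinsics and any distortion apply to the point x, -y, -z); pixel columns grow to the right and rows downward; lengths in m; the calibration is good to about 2 mm. A picture is of the moment at which its call begins: read the wrist's pose just before it. camera_params takes no time and is no camera call.
- close_job(): hands the job in, once; it reports no verdict.
The state is a dict: "clock": time; "q": joint angles; "dq": joint speeds; "joint_efforts": joint torques, N m; "position": TCP position; "orientation": TCP orientation; "contact_force": force on the tool from outside, world axes, zero at the start; "ft_torque": the same for the moment, N m; "opening": finger opening in m.
Only numpy, scipy, OpenCV 4.12 (cv2) and the standard library are available. Lean on these libraries where they do the work, as an engineer would, in place of code of your own. Each camera call takes 0.05 s, during which the arm holds its last target.

## Working session

There is one attempt and no reset: what is moved stays moved. The work goes in short steps, Python scripts to look and compute and a tool call to move; the robot and the scene stay as the last step left them, time stands still between calls to the robot, and variables do not carry over. Pictures are saved under pics/ and viewed, and the job is handed in when it is done.

Besides the shell and the picture viewer there is one more tool, called after "Emit:" as name([rows], argument=value, ...), one row to a line, values as JSON. move_arm: Moves the arm, as the interface text tells. Its arguments: {"type":"object","properties":{"targets":{"type":"array"}},"required":["targets"]}

```bash
mkdir -p pics; python3 - <<'E'
from workcell import *
import cv2,numpy as np
s=read_state();print({k:np.round(v,4).tolist() for k,v in s.items()})
for n in("scene","top"):
    p,d=read_camera(n);cv2.imwrite(f"pics/{n}0.png",p[:,:,::-1]);np.savez(f"{n}0.npz",p=p,d=d);print(n,camera_params(n))
print(camera_params("wrist"))
E
```

```text
{'clock': 0.0, 'q': [1.148, 0.0534, 1.6143, 0.0, 1.476, -0.119], 'dq': [0.0005, -0.0001, 0.0, -0.0003, -0.0002, 0.0008], 'joint_efforts': [0.0006, -39.3676, -37.018, -0.0, 0.0069, -0.0], 'position': [0.1867, 0.5958, 0.2381], 'orientation': [0.5703, 0.418, -0.4192, -0.5695], 'contact_force': [0.1859, 0.3774, 0.0322], 'ft_torque': [-0.0097, 0.007, 0.0381], 'opening': 0.0857}
scene {'fx': 366.1374651563317, 'fy': 366.1374651563317, 'cx': 253.40292608776673, 'cy': 196.41360907190005, 'k1': -0.01657055997856744, 'position': array([-0.13993783, -0.5322979 ,  0.76545445]), 'attitude': array([ 0.38259412, -0.19074687, -0.38876365,  0.81614961])}
top {'fx': 360.0522185969884, 'fy': 360.0522185969884, 'cx': 254.13812111566793, 'cy': 183.33948015595206, 'k1': -0.10866863095229208, 'position': array([ 0.30409268, -0.01781356,  1.32057027]), 'attitude': array([-0.05733515,  0.06097297,  0.70645187, -0.70279494])}
{'fx': 301.01017801923774, 'fy': 301.01017801923774, 'cx': 255.33738392355235, 'cy': 188.3793361003108, 'k1': -0.06943455235983648, 'T_tool_cam': array([[ 9.99999582e-01,  7.55251015e-04, -5.16033215e-04,
        -1.16747203e-04],
       [-7.20764697e-04,  3.03251560e-01, -9.52910264e-01,
        -1.34540368e-01],
       [-5.63198567e-04,  9.52910238e-01,  3.03251978e-01,
         7.77916824e-02],
       [ 0.00000000e+00,  0.00000000e+00,  0.00000000e+00,
         1.00000000e+00]])}
```

View pics/scene0.png

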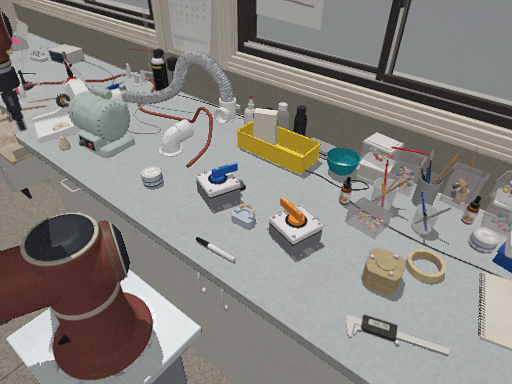

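View pics/top0.png

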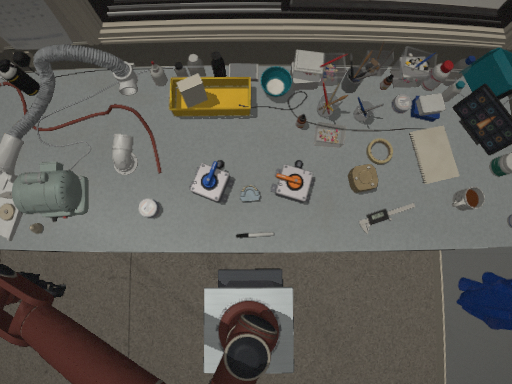

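The scene view shows the blue isolator at about (222,180) and the orange one at about (296,225), with the cast between them at (243,215). In the top view, blue at (210,180) points to its back (on) and orange at (292,181) points left (off). Next I measure them.

```bash
cat > h.py <<'E'
import numpy as np,cv2
from scipy.spatial.transform import Rotation as R
from workcell import *
def rays(cp,uv):
    K=np.array([[cp['fx'],0,cp['cx']],[0,cp['fy'],cp['cy']],[0,0,1.]])
    n=cv2.undistortPoints(np.asarray(uv,float).reshape(-1,1,2),K,np.array([cp['k1'],0,0,0.])).reshape(-1,2)
    return np.c_[n[:,0],-n[:,1],-np.ones(len(n))]
def pose(n,s=None):
    cp=camera_params(n)
    if n!='wrist': return cp,R.from_quat(cp['attitude']).as_matrix(),np.array(cp['position'])
    T=np.eye(4);T[:3,:3]=R.from_quat(s['orientation']).as_matrix();T[:3,3]=s['position'];T=T@cp['T_tool_cam']
    return cp,T[:3,:3],T[:3,3]
def toplane(n,uv,z,s=None):
    cp,A,t=pose(n,s);r=rays(cp,uv)@A.T
    return t+r*((z-t[2])/r[:,2])[:,None]
def cloud(n,d,s=None):
    cp,A,t=pose(n,s);v,u=np.mgrid[:384,:512];r=rays(cp,np.c_[u.ravel(),v.ravel()])
    return (t+(r*d.ravel()[:,None])@A.T).reshape(384,512,3)
def masks(p):
    h=cv2.cvtColor(p,cv2.COLOR_RGB2HSV);H,S,V=cv2.split(h)
    return {'blue':(H>105)&(H<125)&(S>150)&(V>60),'orange':(H>5)&(H<18)&(S>170)&(V>120),'white':(S<40)&(V>150),'cast':(H>90)&(H<115)&(S>30)&(S<140)}
E
python3 - <<'E'
from h import *
for n in('top','scene'):
    z=np.load(n+'0.npz');p,d=z['p'],z['d'];C=cloud(n,d);M=masks(p)
    for c in('blue','orange'):
        m=(M[c]&(C[...,0]>.3)&(C[...,0]<.8)&(abs(C[...,1])<.35)&(d>0)).astype(np.uint8)
        k,l,st,_=cv2.connectedComponentsWithStats(m)
        for i in range(1,k):
            if st[i,4]<15: continue
            P=C[l==i];top=P[P[:,2]>.098]
            print(n,c,st[i],P.mean(0).round(3),P[:,2].min().round(3),P[:,2].max().round(3),len(top))
            if len(top)>10:
                mn,(w,hh),a=cv2.minAreaRect((top[:,:2]*1000).astype(np.float32));print('  top rect mm',np.round(mn,1),round(w,1),round(hh,1),round(a,1))
for n,b in(('top',(150,110,230,130)),('scene',(170,130,180,150))):
    p=np.load(n+'0.npz')['p'];x,y,w,h=b
    cv2.imwrite(f'pics/{n}c.png',cv2.resize(p[y:y+h,x:x+w,::-1],None,fx=3.4,fy=3.4,interpolation=cv2.INTER_CUBIC))
E
```

```text
top blue [203 162  14  26 151] [0.529 0.13  0.092] 0.069 0.112 64
  top rect mm [547.  124.2] 14.8 84.0 67.7
top orange [277 176  24   7  74] [ 0.528 -0.154  0.101] 0.077 0.113 57
  top rect mm [ 527.4 -143.6] 81.5 13.2 74.9
top orange [289 182  11   6  39] [ 0.508 -0.162  0.081] 0.072 0.088 0
scene blue [210 163  27  20 275] [0.535 0.124 0.092] 0.069 0.11 96
  top rect mm [546.9 124.6] 14.5 83.5 68.6
scene orange [280 198  25  28 312] [ 0.519 -0.156  0.092] 0.069 0.11 113
  top rect mm [ 527.2 -142.1] 85.9 13.6 72.4
```

View pics/topc.png

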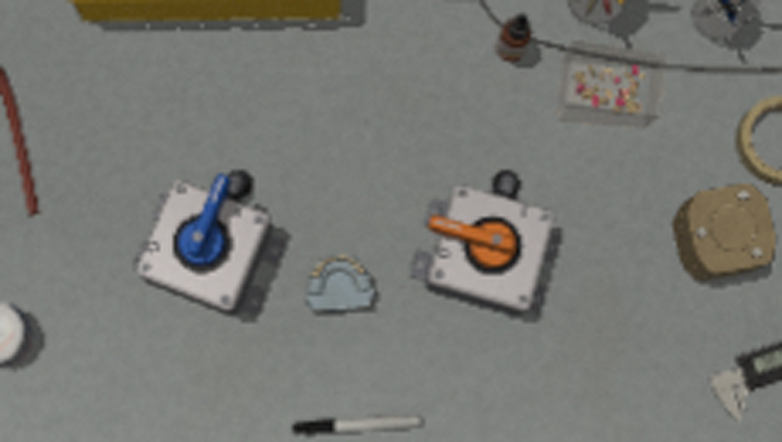

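View pics/scenec.png

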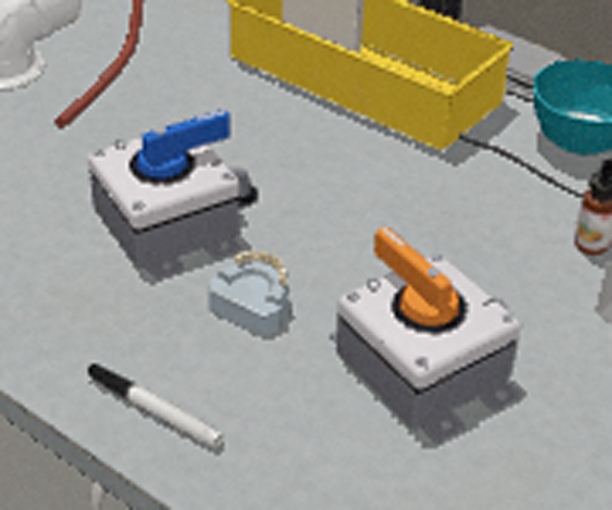

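```bash
python3 - <<'E'
from h import *
s=read_state();A=R.from_quat(s['orientation']).as_matrix();print(A.round(3))
for t in([.46,.09,.25],[.56,.06,.16]): print(t,(A.T@(np.array(t)-s['position'])).round(3))
E
```

```text
[[ 0.299 -0.001 -0.954]
 [ 0.954 -0.002  0.299]
 [-0.002 -1.     0.   ]]
[0.46, 0.09, 0.25] [-0.401 -0.011 -0.412]
[0.56, 0.06, 0.16] [-0.4    0.079 -0.517]
```

Emit:
move_arm([
  [[0, 0, 0, -0.499, -0.08, -0.4, 1], [0, 0, 0, -0.499, -0.08, -0.4, 1], [0, 0, 0, -0.499, -0.08, -0.4, 1], [0, 0, 0, -0.499, -0.08, -0.4, 1], [0, 0, 0, -0.499, -0.08, -0.4, 1], [0, 0, 0, -0.499, -0.08, -0.4, 1], [0, 0, 0, -0.499, -0.08, -0.4, 1], [0, 0, 0, -0.499, -0.08, -0.4, 1], [0, 0, 0, -0.499, -0.08, -0.4, 1], [0, 0, 0, -0.499, -0.08, -0.4, 1], [0, 0, 0, -0.499, -0.08, -0.4, 1], [0, 0, 0, -0.499, -0.08, -0.4, 1]],
])

```text
clock: 1.6
position: [0.4194, -0.0006, 0.3189]
orientation: [-0.57, -0.417, 0.418, 0.571]
contact_force: [-0.1, -0.0, -0.4]
opening: 0.0001
```

```bash
python3 - <<'E'
from h import *
s=read_state();p,d=read_camera('wrist');cv2.imwrite('pics/w1.png',p[:,:,::-1])
C=cloud('wrist',d,s);M=masks(p)
for c in('blue','orange'):
    m=(M[c]&(C[...,0]>.4)&(C[...,0]<.7)&(abs(C[...,1])<.3)&(C[...,2]>.06)&(C[...,2]<.13)).astype(np.uint8)
    P=C[m>0];top=P[P[:,2]>.1]
    mn,(w,h),a=cv2.minAreaRect((top[:,:2]*1000).astype(np.float32));print(c,len(top),np.round(mn,1),round(w,1),round(h,1),round(a,1),P[:,2].max().round(3))
    v=np.argwhere(m>0);print(v.min(0),v.max(0))
E
```

```text
blue 665 [548.3 126.1] 14.4 85.9 67.9 0.11
[184 359] [257 394]
orange 460 [ 528.1 -138.7] 84.9 12.3 72.2 0.11
[243 150] [273 215]
```

View pics/w1.png

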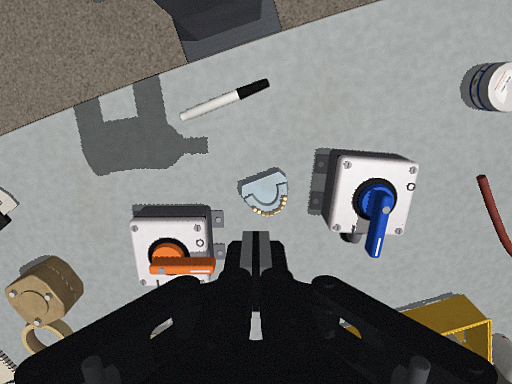

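The wrist view shows both levers clearly: blue at (378,220) and orange at (182,266). All three cameras agree to a few mm. I'll approach the right side of the blue lever with the fingers shut.

Emit:
move_arm([
  [[0, 0, 0, 0.114, 0.14, -0.107, 1], [0, 0, 0, 0.114, 0.14, -0.107, 1], [0, 0, 0, 0.114, 0.14, -0.107, 1], [0, 0, 0, 0.114, 0.14, -0.107, 1], [0, 0, 0, 0.114, 0.185, -0.107, 1], [0, 0, 0, 0.114, 0.226, -0.107, 1], [0, 0, 0, 0.114, 0.226, -0.107, 1], [0, 0, 0, 0.114, 0.226, -0.107, 1]],
])

```text
clock: 2.65
position: [0.5562, 0.0782, 0.0949]
orientation: [0.57, 0.42, -0.418, -0.569]
contact_force: [0.5, -0.4, 0.2]
opening: -0.0001
```

Emit:
move_arm([
  [[0, 0, 0, 0.02, 0.003, -0.005, 1], [0, 0, 0, 0.038, 0.003, -0.0085, 1], [0, 0, 0, 0.05, 0.003, -0.0085, 1], [0, 0, 0, 0.06, 0.003, -0.0075, 1], [0, 0, 0, 0.068, 0.003, -0.005, 1], [0, 0, 0, 0.075, 0.003, -0.001, 1], [0, 0, 0, 0.084, 0.003, 0.004, 1], [0, 0, 0, 0.084, 0.003, 0.004, 1]],
])

```text
clock: 3.65
position: [0.5766, 0.1595, 0.0903]
orientation: [-0.57, -0.419, 0.419, 0.57]
contact_force: [0.3, 0.2, 0.2]
opening: -0.0002
```

```bash
cat > look.py <<'E'
import sys
from h import *
tag=sys.argv[1]
for n in('top','scene'):
    p,d=read_camera(n);C=cloud(n,d);M=masks(p)
    x,y,w,h=(150,110,230,130) if n=='top' else (170,130,180,150)
    cv2.imwrite(f'pics/{n}_{tag}.png',cv2.resize(p[y:y+h,x:x+w,::-1],None,fx=3.4,fy=3.4,interpolation=cv2.INTER_CUBIC))
    for c in('blue','orange'):
        m=M[c]&(C[...,0]>.4)&(C[...,0]<.7)&(abs(C[...,1])<.3)&(C[...,2]>.098)&(C[...,2]<.13)
        t=C[m]
        if len(t)<15: continue
        mn,(w,h),a=cv2.minAreaRect((t[:,:2]*1000).astype(np.float32));print(n,c,len(t),np.round(mn,1),round(w,1),round(h,1),round(a,1))
E
python3 look.py a
```

```text
top orange 58 [ 528.3 -142.9] 83.3 13.5 73.2
scene blue 67 [532.1 155.6] 84.6 12.3 68.6
scene orange 112 [ 527.2 -143.7] 83.1 12.8 72.5
```

View pics/scene_a.png

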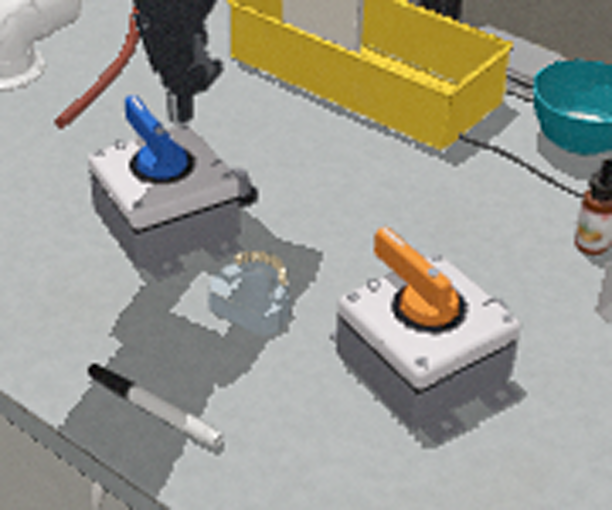

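In the scene view, blue now points at its ring mark at (150,125), measured at 68.6° against 68° for the off stop. Orange has not moved. I'll lift and go to the near side of the orange lever.

Emit:
move_arm([
  [[0, 0, 0, 0, -0.06, 0, 1], [0, 0, 0, 0, -0.1, 0, 1], [0, 0, 0, -0.06, -0.1, 0, 1], [0, 0, 0, -0.12, -0.1, 0, 1], [0, 0, 0, -0.18, -0.1, 0, 1], [0, 0, 0, -0.24, -0.1, -0.002, 1], [0, 0, 0, -0.2755, -0.1, -0.0035, 1], [0, 0, 0, -0.2755, -0.08, -0.0035, 1], [0, 0, 0, -0.2755, -0.03, -0.0035, 1], [0, 0, 0, -0.2755, 0, -0.0035, 1], [0, 0, 0, -0.2755, 0, -0.0035, 1]],
])

```text
clock: 5.12
position: [0.4951, -0.1034, 0.0863]
orientation: [-0.567, -0.417, 0.42, 0.572]
contact_force: [-0.2, 0.1, 0.9]
opening: -0.0004
```

```bash
python3 look.py b
```

```text
top blue 62 [532.5 156.7] 85.6 13.6 68.7
scene blue 66 [532.6 157.9] 83.7 12.0 67.4
scene orange 91 [ 523.9 -154. ] 62.3 12.7 72.5
```

View pics/scene_b.png

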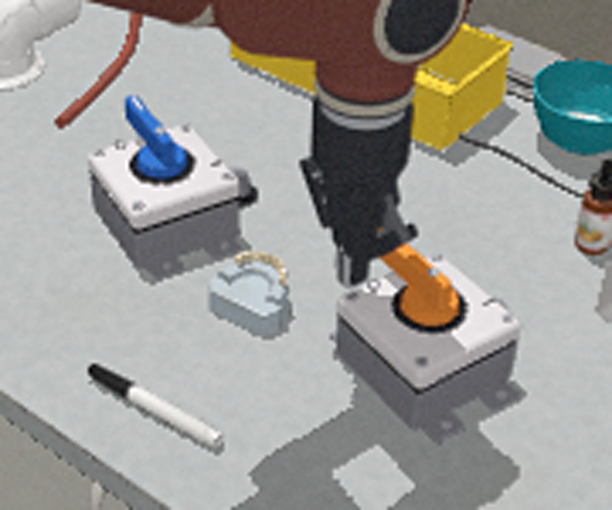

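The scene view shows the fingers at (350,270) in front of the orange lever, with blue still off and the cast unmoved. Now I push the orange lever.

Emit:
move_arm([
  [[0, 0, 0, 0.002, -0.004, -0.015, 1], [0, 0, 0, 0.005, -0.004, -0.03, 1], [0, 0, 0, 0.0055, -0.004, -0.039, 1], [0, 0, 0, 0.004, -0.004, -0.05, 1], [0, 0, 0, 0.002, -0.004, -0.061, 1], [0, 0, 0, -0.0015, -0.004, -0.069, 1], [0, 0, 0, -0.006, -0.004, -0.077, 1], [0, 0, 0, -0.0135, -0.004, -0.085, 1], [0, 0, 0, -0.0135, -0.004, -0.085, 1], [0, 0, 0, -0.0135, -0.06, -0.085, 1], [0, 0, 0, -0.0135, -0.11, -0.085, 1], [0, 0, 0, -0.0135, -0.16, -0.085, 1]],
])

```text
clock: 6.72
position: [0.5745, -0.1435, 0.2519]
orientation: [-0.57, -0.419, 0.419, 0.57]
contact_force: [0.2, -0.0, 0.1]
opening: 0.0
```

```bash
python3 look.py c
```

```text
top blue 63 [532.1 157.6] 86.2 13.4 70.2
scene blue 67 [532.7 157.4] 80.9 11.4 67.5
scene orange 116 [ 544.2 -174.4] 13.1 85.9 73.0
```

View pics/scene_c.png

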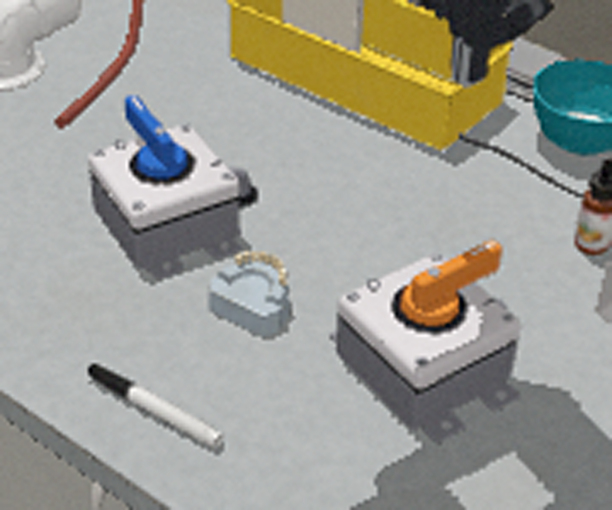

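The scene view shows orange pointing along its bar mark at (480,260), measured at −17° against an on stop of about −17°. Blue is off, the cast hasn't moved, and the gripper is well clear.

```bash
python3 -c "
from workcell import *
print(read_state()['contact_force']);print(close_job())"
```

```text
[0.58752454 0.23451005 1.12031265]
the job is handed in; nothing more can be done
None
```

The bench is changed over to the standby unit. I pushed the blue lever off with the closed fingertips and checked in the images that it had reached its stop. Only then did I push the orange lever on, so the two were never on together.

- **Blue (off):** it measured 67.5° in the scene camera and 70.2° in the top camera, against an off stop of about 68°.
- **Orange (on):** it measured about −17° against an on stop of about −17°. Only the scene camera gave this reading, because the top camera returned none for orange in the last look.
- **Everything else:** in the last close-up the cast looked unmoved. I did not re-image the flask or the pot after the moves, but the arm made no contact near either of them.
- **Hand-in:** the gripper was clear above the box with about 1 N on the wrist, and the clock read just under 7 s.

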